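# Find the slack peg in the peg rail

### The arm

A 6-joint arm with a two-finger parallel gripper is mounted at the origin on the work surface. World frame = base frame: x ahead of the robot, y to its left, z up, the work surface at z = 0. Lengths are in m, angles in rad, forces in N, time in s.
With the tool pointing down it reaches from about 0.4 to 0.825 m from the base axis. Payload 7 kg.
Tool frame: the origin (TCP) lies at the very end of the fingers, on their centre line; the grasp point (between the pads) lies 19 mm behind it (grip_depth is the distance from the TCP to the grasp point, in m); z points along the fingers, y is the direction in which the jaws open and shut (so a half turn about z gives the same grasp; the last joint's range is limited). The gripper opens to 88 mm and grips with 3 to 60 N. Pads are 19 mm wide; open, the fingers measure 130 mm over their backs; the gripper's body (78 mm by 193 mm) begins 47 mm behind the grasp point.
Start: joints at [-1.018, 0.359, 0.012, 0, -1.224, -0.288], TCP at [0.177, -0.651, 0.227] pointing down, gripper open.
Joint ranges: [-3.07, 3.07], [-1.43, 2.12], [-1.02, 1.25], [-3.03, 1.67], [-3.05, -0], [-3.03, 3.03]. Speed limits (rad/s): [2.39, 2.39, 3.01, 3.14, 3.14, 3.14].

### API

Orientations are given as [roll, pitch, yaw] about the fixed x, y, z axes, in that order (R = Rz(yaw) Ry(pitch) Rx(roll)).
In Python, from station import get_state, grab_frame, get_calibration, job_done, grip_depth gives the robot as it stands. The module is installed in compiled form; this text tells all that it offers.
- The arm moves only by the shell command python3 -m crank 'ROWS' [FORCE]. ROWS is JSON, a list of rows, each an object with "turn": the turn, a rotation vector about the tool's x, y, z each as a share of 2 pi rad, from -1 to 1, a list of three; "slide": the shift along the tool's x, y, z each as a share of 0.5 m, from -1 to 1, a list of three; "fingers": the opening, from -1 (shut) to 1 (fully open). A call has 1 to 5 rows; each row is the pose to reach, as a shift and turn from the pose commanded when the call began, along the tool's axes at that moment, turning the shorter way round; what a row does not reach only later rows make up. A row lasts 1/12 s, in which the tool goes at most 41.7 mm and 7.16 degrees, less where a joint would pass 70% of its speed; a pose out of reach is approached as far as the arm can. A call with a number of a shift or a turn outside -1 to 1 is refused whole. A call with a gripper value outside its range is refused whole. The fingers move at their own pace and stop on an object; FORCE is the grip in N (left out, the last holds). Time passes only in rows, so rows that repeat a pose let the fingers close. It gives the time, the measured TCP pose, the force and the opening at its end, in the units of the state.
- get_state(): the state, without advancing time (a new reading comes with each control period).
- grab_frame(name): name is "scene" or "side" or "wrist"; returns the picture (420x560x3 uint8, red, green, blue); there is no depth.
- get_calibration(name): a dict with "K" (3x3 intrinsics, pixels), "pose" (4x4, takes a point from camera to world coordinates). Camera axes: x right, y up, looking along -z (the intrinsics and any distortion apply to the point x, -y, -z); pixel columns grow to the right and rows downward; lengths in m; the calibration is good to about 2 mm. A picture is of the moment at which its call begins: read the wrist's pose just before it. get_calibration takes no time and is no camera call; for the wrist camera it gives the pose at the moment of the call.
- job_done(): hands the job in, once; it reports no verdict.
The state is a dict: "t": time; "q": joint angles; "qd": joint speeds; "joint_efforts": joint torques, N m; "eef_pos": TCP position; "ee_rot": TCP orientation; "force": force on the tool from outside, world axes, zero at the start; "moment": the same for the moment, N m; "width": finger opening in m.
Only numpy, scipy, OpenCV 4.12 (cv2) and the standard library are available. Lean on these libraries where they do the work, as an engineer would, in place of code of your own. Each camera call takes 0.05 s, during which the arm holds its last target.

### The job

One of the three pegs in the oak peg rail has come unglued. Rock each peg's head gently from side to side, to the end of any play, to feel which one is slack; never force or tug the sound ones. Then pull out the slack peg and lower it into the stoneware bowl before letting go, leaving the sound pegs in place and everything else where it stands.

Things in the scene. Friction and masses are not known exactly. Their poses are not given: they have to be found in the camera images.
- rail: Oak peg rail lying on its back, fixed to the table: 80 mm (x) by 330 mm (y) by 36 mm (z). Origin at the centre of its underside; y runs along its length, x across it. Three mortises on its centre line, at y = +110, 0 and -110 mm, an upright peg in each (left, middle, right). In the slack one the peg head swings about 8 mm either way almost without force, and it pulls straight out.
- peg_left_head (a point): Centre of the ball head (30 mm across) of the turned oak peg at y = +110 mm of the rail; z along the peg. Grip the ball here, from above. 45 mm above the rail's top; below it a 14 mm neck, a 36 mm shoulder at the rail's top, a square tenon 14 mm wide, 30 mm long. About 50 g. The ball must be free to tilt when rocked: push its two sides in turn with loosely spaced fingers, or, if it is gripped, rock it across the closing line of the fingers. All three look alike.
- peg_left_tip (a point): Lower end of the tenon of that same peg, on its axis, 75 mm below the ball centre along the peg. At the start 6 mm above the underside of the rail.
- peg_middle_head (a point): Centre of the ball head (30 mm across) of the turned oak peg at y = 0 mm of the rail; z along the peg. Grip the ball here, from above. 45 mm above the rail's top; below it a 14 mm neck, a 36 mm shoulder at the rail's top, a square tenon 14 mm wide, 30 mm long. About 50 g. The ball must be free to tilt when rocked: push its two sides in turn with loosely spaced fingers, or, if it is gripped, rock it across the closing line of the fingers. All three look alike.
- peg_middle_tip (a point): Lower end of the tenon of that same peg, on its axis, 75 mm below the ball centre along the peg. At the start 6 mm above the underside of the rail.
- peg_right_head (a point): Centre of the ball head (30 mm across) of the turned oak peg at y = -110 mm of the rail; z along the peg. Grip the ball here, from above. 45 mm above the rail's top; below it a 14 mm neck, a 36 mm shoulder at the rail's top, a square tenon 14 mm wide, 30 mm long. About 50 g. The ball must be free to tilt when rocked: push its two sides in turn with loosely spaced fingers, or, if it is gripped, rock it across the closing line of the fingers. All three look alike.
- peg_right_tip (a point): Lower end of the tenon of that same peg, on its axis, 75 mm below the ball centre along the peg. At the start 6 mm above the underside of the rail.
- bowl: Round white stoneware bowl, 150 mm across the rim, 60 mm tall, wall 6 mm, 0.55 kg, loose. Origin at the centre of its underside.
- bowl_in (a point): Centre of the bowl's inner floor, 7 mm above its underside.
- jar: Empty glass jar with steel twist cap, 72 mm across, 110 mm tall, loose; a bystander to be left alone. Origin at the centre of its underside.
- coaster: Round stainless steel coaster, 90 mm across, 5 mm thick, loose; a bystander to be left alone. Origin at the centre of its underside.
- car: Small yellow plastic toy car, 70 x 34 x 36 mm, loose; a bystander to be left alone. Origin at the centre of its underside.
- bookend: Solid oak L-shaped bookend, 100 x 120 mm, 150 mm tall, loose; a bystander to be left alone. Origin at the centre of its underside.
- book: Closed book lying flat, 170 x 110 x 28 mm, loose; a bystander to be left alone. Origin at the centre of its underside.
- glue: Wood-glue bottle, 48 mm across, 140 mm tall, loose; a bystander to be left alone. Origin at the centre of its underside.
- candlestick: Low brass candlestick, 80 mm across, 65 mm tall, loose; a bystander to be left alone. Origin at the centre of its underside.
- glue1_rock_x (a joint): Rocking (rad) of one of the two sound joints (which of the pegs is not told) about the rail's x axis, 0 at rest, springs back. The head then gives 3 to 4 N per mm sideways at the ball (after up to 1 mm of free play); more than about 11 N (3 to 4 mm) harms the joint.
- glue1_rock_y (a joint): Rocking (rad) of one of the two sound joints (which of the pegs is not told) about the rail's y axis, 0 at rest, springs back. The head then gives 3 to 4 N per mm sideways at the ball (after up to 1 mm of free play); more than about 11 N (3 to 4 mm) harms the joint.
- glue1_lift (a joint): Lift (m) of that sound joint when its peg is pulled upwards, 0 at rest, springs back (5 N per mm); more than about 12 N harms it.
- glue2_rock_x (a joint): Rocking (rad) of one of the two sound joints (which of the pegs is not told) about the rail's x axis, 0 at rest, springs back. The head then gives 3 to 4 N per mm sideways at the ball (after up to 1 mm of free play); more than about 11 N (3 to 4 mm) harms the joint.
- glue2_rock_y (a joint): Rocking (rad) of one of the two sound joints (which of the pegs is not told) about the rail's y axis, 0 at rest, springs back. The head then gives 3 to 4 N per mm sideways at the ball (after up to 1 mm of free play); more than about 11 N (3 to 4 mm) harms the joint.
- glue2_lift (a joint): Lift (m) of that sound joint when its peg is pulled upwards, 0 at rest, springs back (5 N per mm); more than about 12 N harms it.
Not all that is in view belongs to the job. What is shaped like the part that bears peg_left_head but blue or green is not meant. What is shaped like the part that bears peg_middle_head but blue is not meant.

How it is judged:
By the outcome, as a careful person would: the job done as asked, in the order asked, and still so for the second after the job is handed in, with the robot touching nothing.
It also fails if it takes over 67 s, if anything falls off the work surface, if the arm or the gripper's body presses on something with over 40 N, if the wrist force passes 120 N, or if a joint passes its speed limit or range.

## Working session

There is one attempt and no reset: what is moved stays moved. The work goes in short steps, Python scripts to look and compute and a shell command to move; the robot and the scene stay as the last step left them, time stands still between calls to the robot, and variables do not carry over. Pictures are saved under pics/ and viewed, and the job is handed in when it is done.

```bash
mkdir -p pics; ls
python3 - <<'E'
from station import *
import cv2,numpy as np
print(get_state())
for n in ["scene","side","wrist"]:
    c=get_calibration(n);print(n,{k:np.round(v,4).tolist() if not isinstance(v,str) else v for k,v in c.items()})
    f=grab_frame(n);cv2.imwrite(f"pics/{n}0.png",f[:,:,::-1])
E
```

```text
pics
{'t': 0.0, 'q': array([-1.01788190e+00,  3.59396241e-01,  1.10546376e-02, -3.58769247e-04,
       -1.22408166e+00, -2.88087527e-01]), 'qd': array([ 1.08095177e-03, -1.13233581e-03, -1.28725417e-03, -2.03928589e-03,
       -4.09648215e-04, -1.03008105e-05]), 'joint_efforts': array([-3.91808380e-04, -5.82709050e+01,  2.93055421e+01,  6.99737817e+00,
        6.98700955e-03, -1.62398596e-04]), 'eef_pos': array([ 0.17651752, -0.65100568,  0.22561324]), 'ee_rot': array([ 3.13993694e+00, -1.38923956e-04, -2.87688783e+00]), 'force': array([ 0.25523123, -0.02803659, -0.02812508]), 'moment': array([0.01770626, 0.07270399, 0.05094727]), 'width': 0.08752270182567222}
scene {'K': [[394.801, 0.0, 274.4221], [0.0, 394.801, 213.8906], [0.0, 0.0, 1.0]], 'pose': [[0.3998, -0.5764, 0.7127, 1.3923], [0.9164, 0.2689, -0.2966, -0.3351], [-0.0206, 0.7716, 0.6357, 0.7978], [0.0, 0.0, 0.0, 1.0]]}
side {'K': [[466.0412, 0.0, 285.2507], [0.0, 466.0412, 209.9303], [0.0, 0.0, 1.0]], 'pose': [[-0.9734, 0.1533, -0.17, 0.2863], [-0.2287, -0.6846, 0.6921, 1.0584], [-0.0103, 0.7126, 0.7015, 1.1681], [0.0, 0.0, 0.0, 1.0]]}
wrist {'K': [[357.0817, 0.0, 280.4078], [0.0, 357.0817, 202.966], [0.0, 0.0, 1.0]], 'pose': [[-0.2596, -0.93, -0.2603, 0.1066], [0.9657, -0.2496, -0.0713, -0.6691], [0.0014, -0.2699, 0.9629, 0.3835], [0.0, 0.0, 0.0, 1.0]]}
```

View pics/scene0.png

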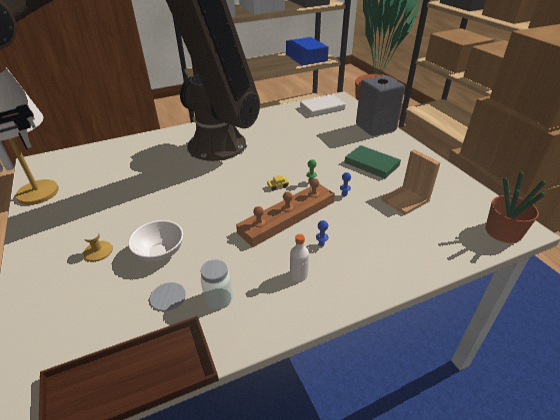

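View pics/side0.png

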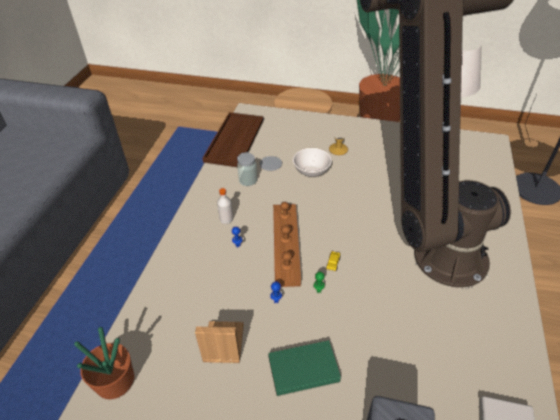

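View pics/wrist0.png

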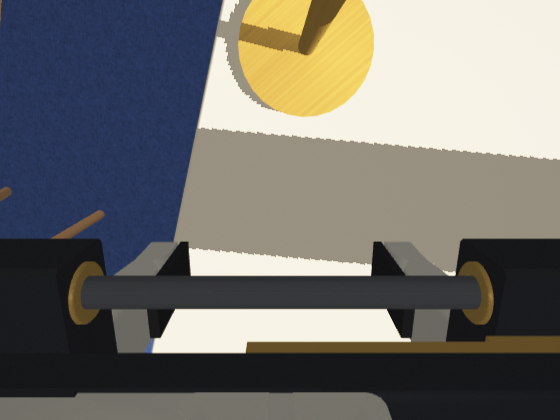

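Scene view: the rail has brown heads near (258,212), (288,197) and (314,184). The bowl is at (157,242), and the blue and green decoy pegs are next to the rail. Side view: heads at about (286,208), (286,231) and (287,258). Next I'll zoom in.

Run:
```python
import cv2,numpy as np
a=cv2.imread('pics/scene0.png');b=cv2.imread('pics/side0.png')
cv2.imwrite('pics/z1.png',cv2.resize(a[140:280,230:370],(600,600),interpolation=cv2.INTER_CUBIC))
cv2.imwrite('pics/z2.png',cv2.resize(b[180:320,220:360],(600,600),interpolation=cv2.INTER_CUBIC))
cv2.imwrite('pics/z3.png',cv2.resize(np.hstack([a[200:330,70:320]]),(800,416),interpolation=cv2.INTER_CUBIC))
```

```text
(no output)
```

View pics/z1.png

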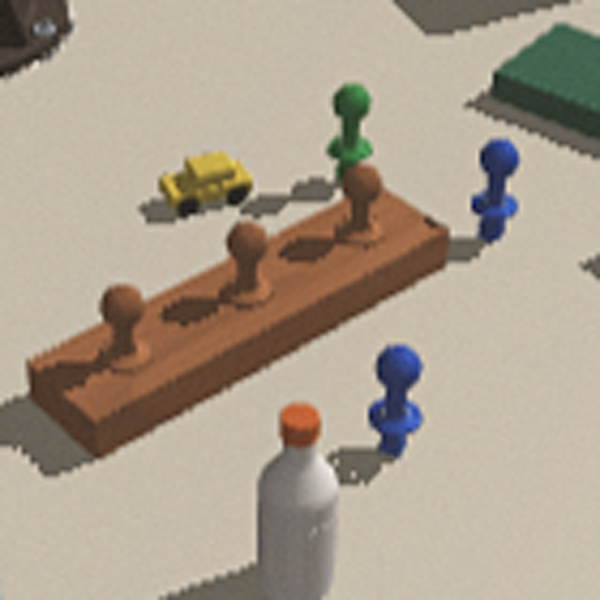

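View pics/z2.png

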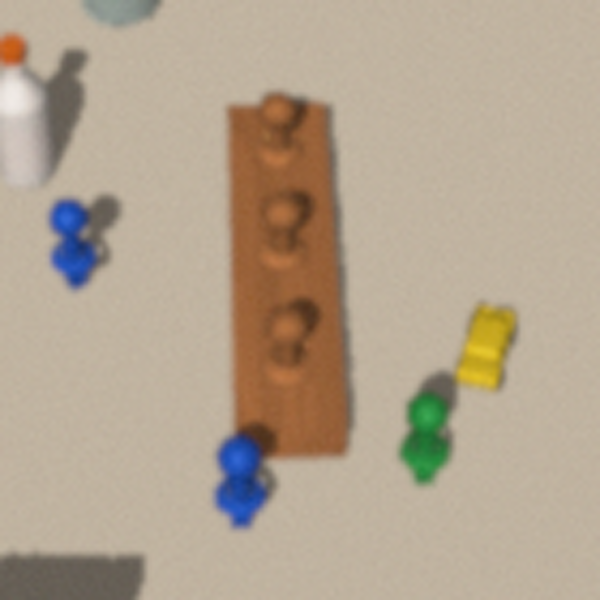

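View pics/z3.png

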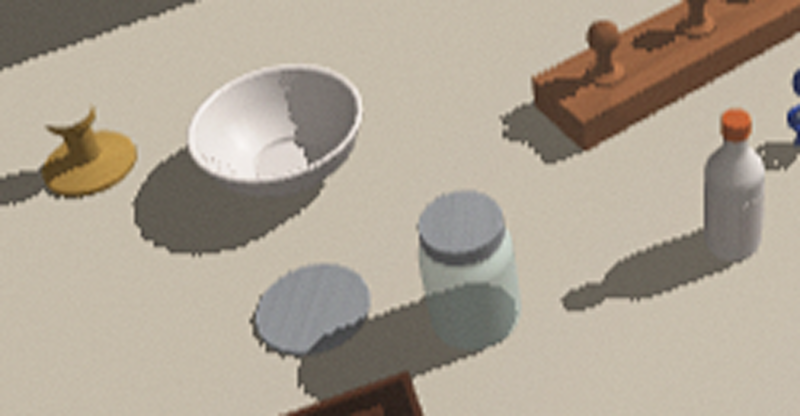

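```bash
cat > h.py <<'E'
from station import *
import numpy as np,cv2
def ray(n,p,c=None):
    c=c or get_calibration(n);K=np.array(c['K']);P=np.array(c['pose'])
    d=np.linalg.inv(K)@[p[0],p[1],1];d=P[:3,:3]@[d[0],-d[1],-d[2]]
    return P[:3,3],d/np.linalg.norm(d)
def plane(n,p,z,c=None):
    o,d=ray(n,p,c);return o+d*(z-o[2])/d[2]
def tri(rs):
    A=0;b=0
    for o,d in rs:
        M=np.eye(3)-np.outer(d,d);A=A+M;b=b+M@o
    x=np.linalg.solve(A,b);return x,[np.linalg.norm((np.eye(3)-np.outer(d,d))@(x-o)) for o,d in rs]
E
python3 - <<'E'
from h import *
np.set_printoptions(precision=4,suppress=True)
S=[(123,303),(247,242),(362,184)];T=[(278,110),(282,211),(288,327)]
k=140/600
for s,t in zip(S,T):
    s=(s[0]*k+230-.4,s[1]*k+140-.4);t=(t[0]*k+220-.4,t[1]*k+180-.4)
    print(tri([ray('scene',s),ray('side',t)]),plane('scene',s,.081),plane('side',t,.081))
print('bowl',plane('scene',(156,239),.06), plane('side',(312.5,160),.06))
for nm,p in dict(green=(352,102),blue1=(498,160),blue2=(398,367)).items():
    print(nm,plane('scene',(p[0]*k+230,p[1]*k+140),.075))
print('gluecap',plane('scene',(300*k+230,420*k+140),.135))
for p in [(30,360),(103,415),(448,228),(385,185)]: print('railcorner',plane('scene',(p[0]*k+230,p[1]*k+140),.036))
E
```

```text
(array([ 0.5565, -0.0362,  0.0817]), [np.float64(0.001407316626957934), np.float64(0.0014073166269578615)]) [ 0.554  -0.0365  0.081 ] [ 0.5574 -0.0354  0.081 ]
(array([0.529 , 0.0685, 0.0811]), [np.float64(0.0010877741112957089), np.float64(0.0010877741112956124)]) [0.5275 0.0682 0.081 ] [0.5296 0.0695 0.081 ]
(array([0.4994, 0.1757, 0.08  ]), [np.float64(0.0011917418200646543), np.float64(0.0011917418200646482)]) [0.4992 0.1746 0.081 ] [0.4999 0.1776 0.081 ]
bowl [ 0.5269 -0.3301  0.06  ] [ 0.5156 -0.3208  0.06  ]
green [0.3912 0.2249 0.075 ]
blue1 [0.51   0.2859 0.075 ]
blue2 [0.6856 0.1032 0.075 ]
gluecap [ 0.7611 -0.0062  0.135 ]
railcorner [ 0.5346 -0.0987  0.036 ]
railcorner [ 0.6077 -0.0732  0.036 ]
railcorner [0.5241 0.238  0.036 ]
railcorner [0.4546 0.2222 0.036 ]
```

```bash
cat >> h.py <<'E'
from scipy.spatial.transform import Rotation as Ro
np.set_printoptions(precision=4,suppress=True)
def to(x,y,z):
    s=get_state();R=Ro.from_euler('xyz',s['ee_rot']).as_matrix()
    print('t',round(s['t'],2),'at',s['eef_pos'],'rot',s['ee_rot'],'w',round(s['width'],4),'F',s['force'],'slide',R.T@(np.array([x,y,z])-s['eef_pos'])/.5)
E
python3 -c "
from h import *
to(.5565,-.0362,.225)"
python3 -c "
from h import *
s=get_state();print(s['q'])"
```

```text
t 0.15 at [ 0.1765 -0.6511  0.2258] rot [ 3.1403 -0.0001 -2.8769] w 0.0874 F [ 0.3231  0.4279 -0.6241] slide [-1.0553  0.9882  0.0028]
[-1.0179  0.3592  0.0113 -0.0002 -1.2241 -0.2881]
```

```bash
python3 -m crank '[{"slide":[-1,0.936,0],"turn":[0,0,0],"fingers":0.13},{"slide":[-1,0.936,0],"turn":[0,0,0],"fingers":0.13},{"slide":[-1,0.936,0],"turn":[0,0,0],"fingers":0.13},{"slide":[-1,0.936,0],"turn":[0,0,0],"fingers":0.13},{"slide":[-1,0.936,0],"turn":[0,0,0],"fingers":0.13}]'; python3 -c "
from h import *
to(.5565,-.0362,.225)"
```

```text
t: 0.57
eef_pos: [0.2865, -0.4725, 0.2262]
ee_rot: [3.141, -0.0, -2.877]
force: [1.5, -0.6, 0.9]
width: 0.0598
t 0.57 at [ 0.2865 -0.4725  0.2262] rot [ 3.1412 -0.0002 -2.8774] w 0.0598 F [ 1.5284 -0.6133  0.8707] slide [-0.7491  0.7014  0.0026]
```

```bash
python3 -m crank '[{"slide":[-0.75,0.7,0],"turn":[0,0,0],"fingers":0.13},{"slide":[-0.75,0.7,0],"turn":[0,0,0],"fingers":0.13},{"slide":[-0.75,0.7,0],"turn":[0,0,0],"fingers":0.13},{"slide":[-0.75,0.7,0],"turn":[0,0,0],"fingers":0.13},{"slide":[-0.75,0.7,0],"turn":[0,0,0],"fingers":0.13}]'; python3 -c "
from h import *
to(.5565,-.0362,.225)"
```

```text
t: 0.98
eef_pos: [0.3964, -0.2953, 0.2267]
ee_rot: [-3.141, 0.0, -2.877]
force: [1.2, -1.1, -0.5]
width: 0.0494
t 0.98 at [ 0.3964 -0.2953  0.2267] rot [-3.1415  0.0004 -2.8769] w 0.0494 F [ 1.1997 -1.0666 -0.5438] slide [-0.4445  0.4163  0.0035]
```

```bash
python3 -c "
from h import *
f=grab_frame('wrist');print(get_calibration('wrist'));cv2.imwrite('pics/w1.png',f[:,:,::-1])"
```

```text
{'K': array([[357.0817,   0.    , 280.4078],
       [  0.    , 357.0817, 202.966 ],
       [  0.    ,   0.    ,   1.    ]]), 'pose': array([[-0.2624, -0.9285, -0.2627,  0.3296],
       [ 0.9649, -0.2525, -0.0715, -0.3091],
       [ 0.    , -0.2723,  0.9622,  0.3845],
       [ 0.    ,  0.    ,  0.    ,  1.    ]])}
```

View pics/w1.png

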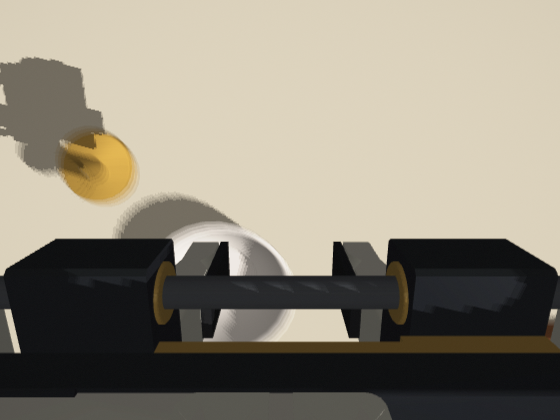

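The wrist camera sees the bowl between the fingers, with its rim's far edge at about (220,222) and its right edge at about (293,285). It also sees the candlestick at (98,165). Moving on to the right peg.

```bash
python3 -m crank '[{"slide":[-0.444,0.416,0],"turn":[0,0,0],"fingers":0.13},{"slide":[-0.444,0.416,0],"turn":[0,0,0],"fingers":0.13},{"slide":[-0.444,0.416,0],"turn":[0,0,0],"fingers":0.13},{"slide":[-0.444,0.416,0],"turn":[0,0,0],"fingers":0.13},{"slide":[-0.444,0.416,0],"turn":[0,0,0],"fingers":0.13}]'; python3 -c "
from h import *
to(.5565,-.0362,.225)"
```

```text
t: 1.45
eef_pos: [0.5059, -0.118, 0.2267]
ee_rot: [3.142, 0.0, -2.877]
force: [0.4, -0.1, 0.1]
width: 0.0492
t 1.45 at [ 0.5059 -0.118   0.2267] rot [ 3.1416  0.0004 -2.8767] w 0.0492 F [ 0.3766 -0.068   0.1469] slide [-0.1405  0.1314  0.0035]
```

```bash
python3 -m crank '[{"slide":[-0.14,0.131,0],"turn":[0,0,0],"fingers":0.13},{"slide":[-0.14,0.131,0],"turn":[0,0,0],"fingers":0.13},{"slide":[-0.14,0.131,0],"turn":[0,0,0],"fingers":0.13},{"slide":[-0.14,0.131,0.12],"turn":[0,0,0],"fingers":0.13},{"slide":[-0.14,0.131,0.17],"turn":[0,0,0],"fingers":0.13}]'; python3 -c "
from h import *
to(.5565,-.0362,.062)
for n in ['side','scene','wrist']:
  f=grab_frame(n);cv2.imwrite('pics/%s2.png'%n,f[:,:,::-1])
  if n!='wrist':
    o=(180,220) if n=='side' else (140,230)
    cv2.imwrite('pics/%s2z.png'%n,cv2.resize(f[o[0]:o[0]+140,o[1]:o[1]+140,::-1],(600,600),interpolation=cv2.INTER_CUBIC))
"
```

```text
t: 1.87
eef_pos: [0.5581, -0.0367, 0.1441]
ee_rot: [-3.141, 0.006, -2.874]
force: [0.5, 0.3, -2.6]
width: 0.0497
t 1.87 at [ 0.5581 -0.0367  0.1441] rot [-3.1414  0.0057 -2.8745] w 0.0497 F [ 0.5122  0.2979 -2.5627] slide [0.0038 0.0019 0.1642]
```

View pics/wrist2.png

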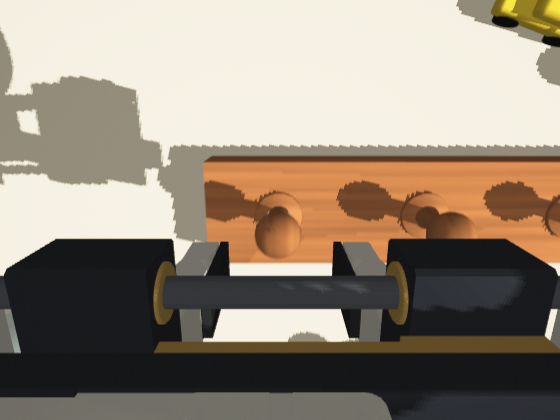

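View pics/scene2z.png

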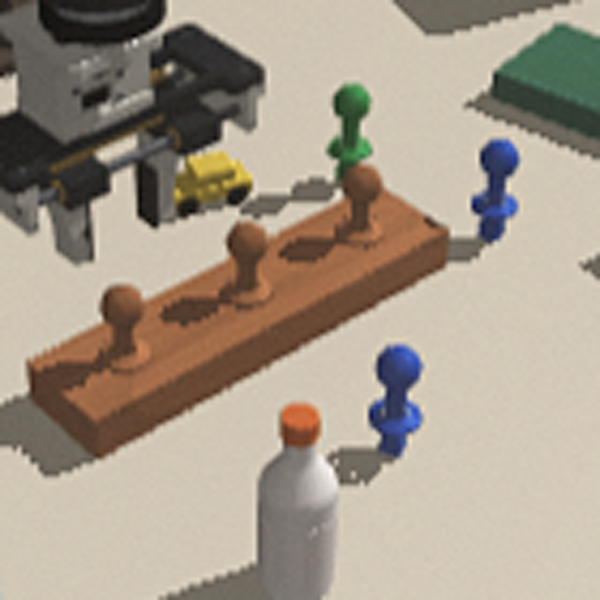

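Wrist view: the right peg's ball is at (278,235), midway between the fingers at columns 225 and 335. I'll check that by ray, then descend.

```bash
python3 -c "
from h import *
print(plane('wrist',(278,235),.081))
print(plane('wrist',(451,232),.081))
to(.5565,-.0362,.062)"
```

```text
[ 0.5634 -0.037   0.081 ]
[0.5323 0.0707 0.081 ]
t 2.02 at [ 0.5536 -0.039   0.1409] rot [ 3.1416 -0.0071 -2.8767] w 0.05 F [ 0.2371 -0.2527  0.143 ] slide [-0.0082  0.0039  0.1578]
```

```bash
python3 -m crank '[{"slide":[0,0,0.05],"turn":[0,0,0],"fingers":0.13},{"slide":[0,0,0.1],"turn":[0,0,0],"fingers":0.13},{"slide":[0,0,0.14],"turn":[0,0,0],"fingers":0.13},{"slide":[0,0,0.158],"turn":[0,0,0],"fingers":0.13},{"slide":[0,0,0.158],"turn":[0,0,0],"fingers":0.13}]'; python3 -c "
from h import *
to(.5570,-.0362,.062)"
```

```text
t: 2.43
eef_pos: [0.556, -0.0388, 0.0645]
ee_rot: [-3.141, -0.001, -2.877]
force: [-0.3, 0.1, 0.2]
width: 0.0494
t 2.43 at [ 0.556  -0.0388  0.0645] rot [-3.1413 -0.0009 -2.8771] w 0.0494 F [-0.2998  0.0744  0.1963] slide [-0.0033  0.0045  0.005 ]
```

```bash
python3 -m crank '[{"slide":[0,0.01,0],"turn":[0,0,0],"fingers":0.13},{"slide":[0,0.018,0],"turn":[0,0,0],"fingers":0.13},{"slide":[0,0.02,0],"turn":[0,0,0],"fingers":0.13},{"slide":[0,0.022,0],"turn":[0,0,0],"fingers":0.13},{"slide":[0,0.022,0],"turn":[0,0,0],"fingers":0.13}]'; python3 -m crank '[{"slide":[0,0.002,0],"turn":[0,0,0],"fingers":0.13},{"slide":[0,0.002,0],"turn":[0,0,0],"fingers":0.13}]'
```

```text
t: 2.85
eef_pos: [0.554, -0.0277, 0.0656]
ee_rot: [-3.141, 0.002, -2.876]
force: [1.5, -3.7, 2.4]
width: 0.0495
t: 3.02
eef_pos: [0.5537, -0.0271, 0.0652]
ee_rot: [-3.141, 0.002, -2.876]
force: [1.9, -5.5, 4.2]
width: 0.0495
```

```bash
python3 -m crank '[{"slide":[0,-0.014,0],"turn":[0,0,0],"fingers":0.13},{"slide":[0,-0.03,0],"turn":[0,0,0],"fingers":0.13},{"slide":[0,-0.036,0],"turn":[0,0,0],"fingers":0.13},{"slide":[0,-0.036,0],"turn":[0,0,0],"fingers":0.13}]'; python3 -m crank '[{"slide":[0,-0.002,0],"turn":[0,0,0],"fingers":0.13},{"slide":[0,-0.002,0],"turn":[0,0,0],"fingers":0.13}]'
```

```text
t: 3.35
eef_pos: [0.5572, -0.045, 0.0638]
ee_rot: [3.141, -0.001, -2.878]
force: [0.3, -0.4, -1.0]
width: 0.0494
t: 3.52
eef_pos: [0.5575, -0.0453, 0.064]
ee_rot: [3.141, -0.0, -2.877]
force: [-0.5, -0.8, 0.1]
width: 0.0495
```

```bash
python3 -m crank '[{"slide":[0,-0.002,0],"turn":[0,0,0],"fingers":0.13},{"slide":[0,-0.002,0],"turn":[0,0,0],"fingers":0.13}]'; python3 -m crank '[{"slide":[0,-0.002,0],"turn":[0,0,0],"fingers":0.13},{"slide":[0,-0.002,0],"turn":[0,0,0],"fingers":0.13}]'
```

```text
t: 3.68
eef_pos: [0.5579, -0.0461, 0.0642]
ee_rot: [3.142, -0.0, -2.877]
force: [0.1, 0.4, 0.5]
width: 0.0498
t: 3.85
eef_pos: [0.5582, -0.047, 0.0643]
ee_rot: [3.142, 0.0, -2.877]
force: [0.4, -0.0, -0.4]
width: 0.0496
```

```bash
python3 -m crank '[{"slide":[0,-0.002,0],"turn":[0,0,0],"fingers":0.13},{"slide":[0,-0.002,0],"turn":[0,0,0],"fingers":0.13}]'; python3 -m crank '[{"slide":[0,-0.002,0],"turn":[0,0,0],"fingers":0.13},{"slide":[0,-0.002,0],"turn":[0,0,0],"fingers":0.13}]'
```

```text
t: 4.02
eef_pos: [0.5585, -0.0481, 0.0643]
ee_rot: [-3.142, 0.0, -2.877]
force: [-1.1, -0.7, -0.2]
width: 0.0495
t: 4.18
eef_pos: [0.5587, -0.0491, 0.0642]
ee_rot: [3.142, 0.0, -2.877]
force: [-0.0, 0.7, 0.6]
width: 0.0492
```

```bash
python3 -m crank '[{"slide":[0,-0.002,0],"turn":[0,0,0],"fingers":0.13},{"slide":[0,-0.002,0],"turn":[0,0,0],"fingers":0.13}]'; python3 -m crank '[{"slide":[0,-0.002,0],"turn":[0,0,0],"fingers":0.13},{"slide":[0,-0.002,0],"turn":[0,0,0],"fingers":0.13}]'; python3 -c "
from h import *
for n in ['side','wrist']:
  f=grab_frame(n)
  if n=='side': f=cv2.resize(f[180:320,220:360],(600,600),interpolation=cv2.INTER_CUBIC)
  cv2.imwrite('pics/%s3.png'%n,f[:,:,::-1])
"
```

```text
t: 4.35
eef_pos: [0.559, -0.0498, 0.0642]
ee_rot: [3.141, 0.0, -2.877]
force: [-1.3, 2.0, 0.7]
width: 0.0496
t: 4.52
eef_pos: [0.5592, -0.0505, 0.0642]
ee_rot: [3.141, 0.0, -2.877]
force: [-1.7, 5.3, 1.0]
width: 0.0495
```

View pics/wrist3.png

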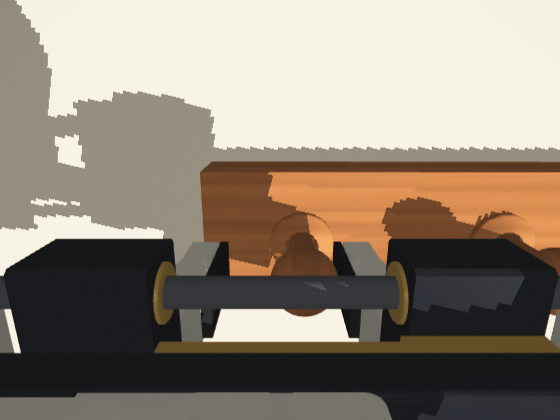

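View pics/side3.png

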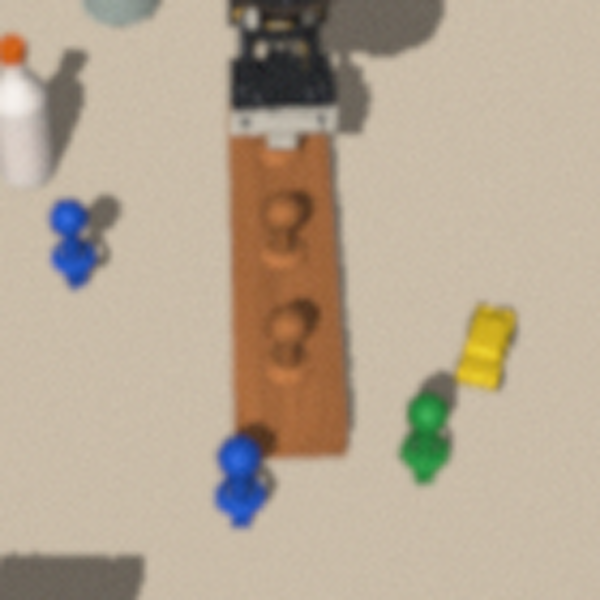

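Right peg: it springs back at about 4 N/mm on both sides, with only about 2 mm of total play, so it is sound. Next, the middle peg.

```bash
python3 -m crank '[{"slide":[0,0.01,0],"turn":[0,0,0],"fingers":0.13},{"slide":[0,0.021,0],"turn":[0,0,0],"fingers":0.13},{"slide":[0,0.021,-0.06],"turn":[0,0,0],"fingers":0.13},{"slide":[0,0.021,-0.11],"turn":[0,0,0],"fingers":0.13},{"slide":[0,0.021,-0.11],"turn":[0,0,0],"fingers":0.13}]';python3 -c "
from h import *
to(.528,.068,.118)"
```

```text
t: 5.03
eef_pos: [0.5593, -0.0403, 0.124]
ee_rot: [-3.14, 0.007, -2.875]
force: [1.1, -0.3, 0.3]
width: 0.0496
t 5.03 at [ 0.5593 -0.0403  0.124 ] rot [-3.1398  0.0068 -2.8753] w 0.0496 F [ 1.1043 -0.3161  0.2693] slide [0.0035 0.2256 0.0116]
```

```bash
python3 -m crank '[{"slide":[0.003,0.08,0],"turn":[0,0,0],"fingers":0.13},{"slide":[0.003,0.16,0],"turn":[0,0,0],"fingers":0.13},{"slide":[0.003,0.22,0],"turn":[0,0,0],"fingers":0.13},{"slide":[0.003,0.224,0],"turn":[0,0,0],"fingers":0.13},{"slide":[0.003,0.224,0],"turn":[0,0,0],"fingers":0.13}]';python3 -c "
from h import *
f=grab_frame('wrist');cv2.imwrite('pics/w4.png',f[:,:,::-1])
to(.528,.068,.064)"
```

```text
t: 5.45
eef_pos: [0.5254, 0.0685, 0.1194]
ee_rot: [-3.141, 0.001, -2.874]
force: [1.1, -0.6, 0.2]
width: 0.0494
t 5.5 at [0.5256 0.0676 0.1193] rot [-3.1414  0.0002 -2.8747] w 0.0495 F [ 0.3556  0.3467 -0.5752] slide [-0.0049 -0.0005  0.1106]
```

View pics/w4.png

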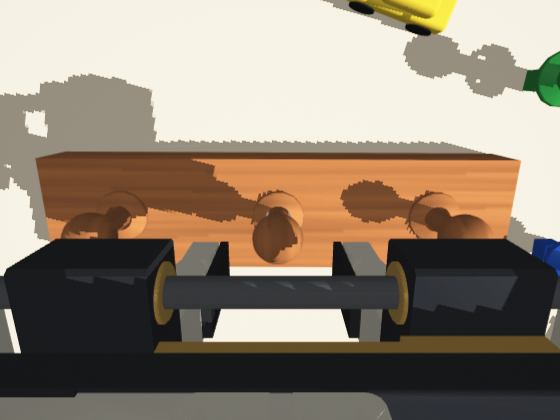

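The middle ball is at (277,240), centred between the fingers. Descending.

```bash
python3 -m crank '[{"slide":[-0.005,0,0.04],"turn":[0,0,0],"fingers":0.13},{"slide":[-0.005,0,0.08],"turn":[0,0,0],"fingers":0.13},{"slide":[-0.005,0,0.108],"turn":[0,0,0],"fingers":0.13},{"slide":[-0.005,0.006,0.108],"turn":[0,0,0],"fingers":0.13},{"slide":[-0.005,0.012,0.108],"turn":[0,0,0],"fingers":0.13}]';python3 -m crank '[{"slide":[0,0.002,0],"turn":[0,0,0],"fingers":0.13},{"slide":[0,0.004,0],"turn":[0,0,0],"fingers":0.13},{"slide":[0,0.004,0],"turn":[0,0,0],"fingers":0.13}]'
```

```text
t: 5.92
eef_pos: [0.5263, 0.0723, 0.0647]
ee_rot: [-3.141, -0.002, -2.878]
force: [-0.2, -0.3, 0.1]
width: 0.0494
t: 6.17
eef_pos: [0.5267, 0.0756, 0.0663]
ee_rot: [3.141, 0.002, -2.877]
force: [-0.1, -0.4, -0.7]
width: 0.0493
```

```bash
for i in 1 2 3; do python3 -m crank '[{"slide":[0,0.002,0],"turn":[0,0,0],"fingers":0.13},{"slide":[0,0.002,0],"turn":[0,0,0],"fingers":0.13}]'; done
```

```text
t: 6.33
eef_pos: [0.526, 0.0765, 0.0658]
ee_rot: [3.141, 0.001, -2.877]
force: [0.2, 0.3, 0.8]
width: 0.0496
t: 6.5
eef_pos: [0.5256, 0.0773, 0.0654]
ee_rot: [3.142, 0.0, -2.877]
force: [-0.5, 0.1, 0.2]
width: 0.0496
t: 6.67
eef_pos: [0.5252, 0.0783, 0.0652]
ee_rot: [-3.142, -0.0, -2.877]
force: [-0.1, 0.2, -0.0]
width: 0.0499
```

```bash
for i in 1 2 ; do python3 -m crank '[{"slide":[0,0.002,0],"turn":[0,0,0],"fingers":0.13},{"slide":[0,0.002,0],"turn":[0,0,0],"fingers":0.13}]'; done
```

```text
t: 6.83
eef_pos: [0.525, 0.0793, 0.0652]
ee_rot: [-3.142, -0.0, -2.877]
force: [0.4, 0.2, 0.1]
width: 0.0499
t: 7.0
eef_pos: [0.5247, 0.0802, 0.0652]
ee_rot: [3.142, 0.0, -2.877]
force: [0.6, 0.0, -0.9]
width: 0.0495
```

```bash
for i in 1 2 ; do python3 -m crank '[{"slide":[0,0.002,0],"turn":[0,0,0],"fingers":0.13},{"slide":[0,0.002,0],"turn":[0,0,0],"fingers":0.13}]'; done;  python3 -c "
from h import *
f=grab_frame('wrist');cv2.imwrite('pics/w5.png',f[:,:,::-1])"
```

```text
t: 7.17
eef_pos: [0.5245, 0.0812, 0.0652]
ee_rot: [-3.142, -0.0, -2.877]
force: [0.1, -0.3, -0.4]
width: 0.0495
t: 7.33
eef_pos: [0.5242, 0.0821, 0.0652]
ee_rot: [-3.142, 0.0, -2.877]
force: [1.0, -0.1, -0.5]
width: 0.0494
```

View pics/w5.png

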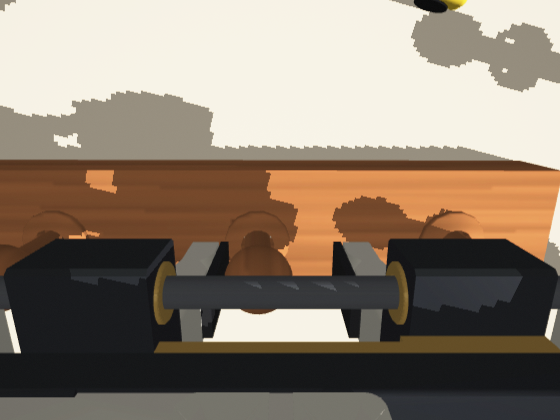

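The middle ball at (258,280) is moving with the left finger and meeting almost no force, so it looks slack. I'll carry on to the end of the play.

```bash
for i in 1 2 3 4; do python3 -m crank '[{"slide":[0,0.002,0],"turn":[0,0,0],"fingers":0.13},{"slide":[0,0.002,0],"turn":[0,0,0],"fingers":0.13}]'|grep -E 'pos|force'; done
```

```text
eef_pos: [0.5239, 0.0831, 0.0652]
force: [0.0, 0.3, 0.2]
eef_pos: [0.5237, 0.0841, 0.0652]
force: [-0.0, 0.5, -0.3]
eef_pos: [0.5234, 0.085, 0.0652]
force: [-0.8, -0.6, 0.3]
eef_pos: [0.5232, 0.0859, 0.0653]
force: [-0.3, -1.4, 0.9]
```

```bash
for i in 1 2; do python3 -m crank '[{"slide":[0,0.002,0],"turn":[0,0,0],"fingers":0.13},{"slide":[0,0.002,0],"turn":[0,0,0],"fingers":0.13}]'|grep -E 'pos|force'; done
```

```text
eef_pos: [0.523, 0.0867, 0.0653]
force: [0.2, -2.3, 0.7]
eef_pos: [0.5227, 0.0873, 0.0654]
force: [2.2, -5.7, 2.2]
```

The end of play on this side is about 8 mm past the neutral contact. Now the other side.

```bash
python3 -m crank '[{"slide":[0,-0.015,0],"turn":[0,0,0],"fingers":0.13},{"slide":[0,-0.035,0],"turn":[0,0,0],"fingers":0.13},{"slide":[0,-0.055,0],"turn":[0,0,0],"fingers":0.13},{"slide":[0,-0.062,0],"turn":[0,0,0],"fingers":0.13},{"slide":[0,-0.064,0],"turn":[0,0,0],"fingers":0.13}]'|grep -E 'pos|force';for i in 1 2 3; do python3 -m crank '[{"slide":[0,-0.002,0],"turn":[0,0,0],"fingers":0.13},{"slide":[0,-0.002,0],"turn":[0,0,0],"fingers":0.13}]'|grep -E 'pos|force'; done
```

```text
eef_pos: [0.5312, 0.0559, 0.0651]
force: [-1.1, -0.7, -0.1]
eef_pos: [0.5313, 0.0558, 0.0652]
force: [-1.2, -0.0, -0.3]
eef_pos: [0.5315, 0.0551, 0.0652]
force: [0.1, -0.2, 0.1]
eef_pos: [0.5318, 0.0542, 0.0653]
force: [-0.3, -0.5, 0.4]
```

```bash
for i in 1 2 3 4; do python3 -m crank '[{"slide":[0,-0.002,0],"turn":[0,0,0],"fingers":0.13},{"slide":[0,-0.002,0],"turn":[0,0,0],"fingers":0.13}]'|grep -E 'pos|force'; done
```

```text
eef_pos: [0.5321, 0.0531, 0.0652]
force: [-0.1, 0.1, -0.4]
eef_pos: [0.5323, 0.052, 0.0652]
force: [-0.4, -0.0, -0.2]
eef_pos: [0.5326, 0.051, 0.0652]
force: [0.3, 0.3, 0.8]
eef_pos: [0.5329, 0.0501, 0.0652]
force: [-0.6, 0.9, 0.5]
```

```bash
for i in 1 2; do python3 -m crank '[{"slide":[0,-0.002,0],"turn":[0,0,0],"fingers":0.13},{"slide":[0,-0.002,0],"turn":[0,0,0],"fingers":0.13}]'|grep -E 'pos|force'; done
```

```text
eef_pos: [0.5332, 0.0492, 0.0653]
force: [-0.4, 0.9, 1.5]
eef_pos: [0.5336, 0.0486, 0.0654]
force: [-1.1, 3.1, 0.5]
```

The middle peg is slack, with about 20 mm of total swing at under 1 N. Each head is to be rocked, so the left peg comes next.

```bash
python3 -m crank '[{"slide":[0,0.02,0],"turn":[0,0,0],"fingers":0.13},{"slide":[0,0.039,0],"turn":[0,0,0],"fingers":0.13},{"slide":[0,0.039,-0.05],"turn":[0,0,0],"fingers":0.13},{"slide":[0,0.039,-0.11],"turn":[0,0,0],"fingers":0.13},{"slide":[0,0.039,-0.11],"turn":[0,0,0],"fingers":0.13}]';python3 -c "
from h import *
to(.499,.1742,.118)"
```

```text
t: 10.72
eef_pos: [0.5309, 0.0688, 0.1252]
ee_rot: [-3.141, 0.007, -2.875]
force: [0.9, 1.0, 0.9]
width: 0.0496
t 10.72 at [0.5309 0.0688 0.1252] rot [-3.1414  0.0071 -2.8747] w 0.0496 F [0.8611 1.0073 0.9089] slide [0.0061 0.2202 0.0143]
```

```bash
python3 -m crank '[{"slide":[0.003,0.08,0],"turn":[0,0,0],"fingers":0.13},{"slide":[0.003,0.16,0],"turn":[0,0,0],"fingers":0.13},{"slide":[0.003,0.215,0],"turn":[0,0,0],"fingers":0.13},{"slide":[0.003,0.219,0],"turn":[0,0,0],"fingers":0.13},{"slide":[0.003,0.219,0],"turn":[0,0,0],"fingers":0.13}]';python3 -c "
from h import *
f=grab_frame('wrist');cv2.imwrite('pics/w6.png',f[:,:,::-1])
to(.499,.1742,.065)"
```

```text
t: 11.13
eef_pos: [0.4975, 0.1743, 0.1202]
ee_rot: [-3.142, 0.0, -2.874]
force: [-0.1, -0.4, 0.5]
width: 0.0498
t 11.18 at [0.4976 0.1732 0.1201] rot [-3.1414 -0.0002 -2.8747] w 0.0496 F [-0.1746 -1.0054  0.1777] slide [-0.0032  0.0012  0.1103]
```

View pics/w6.png

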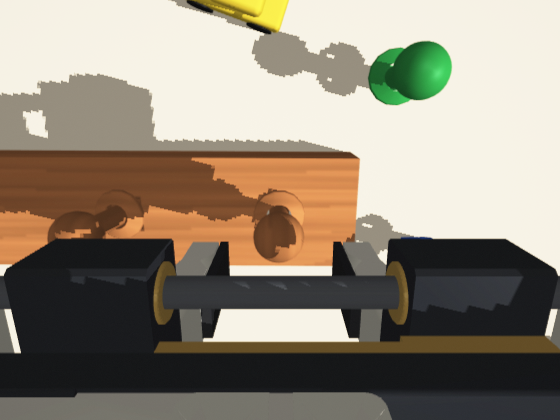

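The left ball is at (279,238), centred between the fingers. The slack middle ball is left leaning at (78,230). Descending.

```bash
python3 -m crank '[{"slide":[-0.003,0.001,0.04],"turn":[0,0,0],"fingers":0.13},{"slide":[-0.003,0.001,0.08],"turn":[0,0,0],"fingers":0.13},{"slide":[-0.003,0.001,0.108],"turn":[0,0,0],"fingers":0.13},{"slide":[-0.003,0.006,0.108],"turn":[0,0,0],"fingers":0.13},{"slide":[-0.003,0.012,0.108],"turn":[0,0,0],"fingers":0.13}]'|grep -E 'pos|for';for i in 1 2 ; do python3 -m crank '[{"slide":[0,0.002,0],"turn":[0,0,0],"fingers":0.13},{"slide":[0,0.002,0],"turn":[0,0,0],"fingers":0.13}]'|grep -E 'pos|for';done
```

```text
eef_pos: [0.4978, 0.1775, 0.0658]
force: [1.1, 0.7, -0.0]
eef_pos: [0.4985, 0.18, 0.0673]
force: [0.5, -0.2, -0.1]
eef_pos: [0.4979, 0.1808, 0.067]
force: [0.9, -0.6, 1.0]
```

```bash
for i in 1 2 3; do python3 -m crank '[{"slide":[0,0.002,0],"turn":[0,0,0],"fingers":0.13},{"slide":[0,0.002,0],"turn":[0,0,0],"fingers":0.13}]'|grep -E 'pos|for';done
```

```text
eef_pos: [0.4973, 0.1816, 0.0666]
force: [-0.3, -0.3, -0.2]
eef_pos: [0.497, 0.1825, 0.0663]
force: [-0.2, -0.4, -0.3]
eef_pos: [0.4967, 0.1835, 0.0662]
force: [0.3, -0.7, -0.6]
```

```bash
for i in 1 2; do python3 -m crank '[{"slide":[0,0.002,0],"turn":[0,0,0],"fingers":0.13},{"slide":[0,0.002,0],"turn":[0,0,0],"fingers":0.13}]'|grep -E 'pos|for';done
```

```text
eef_pos: [0.4964, 0.1842, 0.0662]
force: [-0.1, -1.5, 1.2]
eef_pos: [0.4961, 0.1849, 0.0662]
force: [1.0, -3.5, 2.5]
```

```bash
python3 -m crank '[{"slide":[0,-0.014,0],"turn":[0,0,0],"fingers":0.13},{"slide":[0,-0.03,0],"turn":[0,0,0],"fingers":0.13},{"slide":[0,-0.036,0],"turn":[0,0,0],"fingers":0.13},{"slide":[0,-0.036,0],"turn":[0,0,0],"fingers":0.13}]'|grep -E 'pos|for';for i in 1 2 3; do python3 -m crank '[{"slide":[0,-0.002,0],"turn":[0,0,0],"fingers":0.13},{"slide":[0,-0.002,0],"turn":[0,0,0],"fingers":0.13}]'|grep -E 'pos|for';done
```

```text
eef_pos: [0.5011, 0.1671, 0.0662]
force: [-0.2, 0.9, 0.3]
eef_pos: [0.5013, 0.1668, 0.0663]
force: [0.3, 0.6, 0.4]
eef_pos: [0.5015, 0.166, 0.0662]
force: [-0.8, -1.0, -0.0]
eef_pos: [0.5017, 0.1651, 0.0662]
force: [-0.4, -0.4, -0.4]
```

```bash
for i in 1 2; do python3 -m crank '[{"slide":[0,-0.002,0],"turn":[0,0,0],"fingers":0.13},{"slide":[0,-0.002,0],"turn":[0,0,0],"fingers":0.13}]'|grep -E 'pos|for';done
```

```text
eef_pos: [0.5019, 0.164, 0.0662]
force: [0.2, 0.6, 0.4]
eef_pos: [0.5023, 0.1633, 0.0663]
force: [-0.9, 1.2, 1.2]
```

```bash
for i in 1; do python3 -m crank '[{"slide":[0,-0.002,0],"turn":[0,0,0],"fingers":0.13},{"slide":[0,-0.002,0],"turn":[0,0,0],"fingers":0.13}]'|grep -E 'pos|for';done
```

```text
eef_pos: [0.5027, 0.1626, 0.0664]
force: [-1.7, 3.7, 0.4]
```

The left peg is sound too, with 1.7 mm of play before it turns stiff. Back to the middle peg to pull it.

```bash
python3 -m crank '[{"slide":[0,0.01,0],"turn":[0,0,0],"fingers":0.13},{"slide":[0,0.021,0],"turn":[0,0,0],"fingers":0.13},{"slide":[0,0.021,-0.06],"turn":[0,0,0],"fingers":0.13},{"slide":[0,0.021,-0.11],"turn":[0,0,0],"fingers":0.13},{"slide":[0,0.021,-0.11],"turn":[0,0,0],"fingers":0.13}]';python3 -c "
from h import *
to(.528,.0677,.118)"
```

```text
t: 14.52
eef_pos: [0.5021, 0.174, 0.1258]
ee_rot: [3.14, 0.006, -2.875]
force: [1.3, 0.4, 0.5]
width: 0.0495
t 14.52 at [0.5021 0.174  0.1258] rot [ 3.1405  0.0064 -2.8753] w 0.0495 F [1.2629 0.3691 0.4689] slide [ 0.006  -0.2187  0.0152]
```

```bash
python3 -m crank '[{"slide":[0.003,-0.08,0],"turn":[0,0,0],"fingers":0.59},{"slide":[0.003,-0.16,0],"turn":[0,0,0],"fingers":0.59},{"slide":[0.003,-0.22,0],"turn":[0,0,0],"fingers":0.59},{"slide":[0.003,-0.221,0],"turn":[0,0,0],"fingers":0.59},{"slide":[0.003,-0.221,0],"turn":[0,0,0],"fingers":0.59}]';python3 -c "
from h import *
f=grab_frame('wrist');cv2.imwrite('pics/w7.png',f[:,:,::-1])
to(.528,.0677,.062)"
```

```text
t: 14.93
eef_pos: [0.5272, 0.0639, 0.121]
ee_rot: [-3.141, -0.0, -2.88]
force: [0.4, 0.5, -0.4]
width: 0.0688
t 14.98 at [0.5272 0.0648 0.1211] rot [-3.1415 -0.0002 -2.8784] w 0.0693 F [-0.2014  1.0903  0.726 ] slide [-0.0031  0.0051  0.1181]
```

View pics/w7.png

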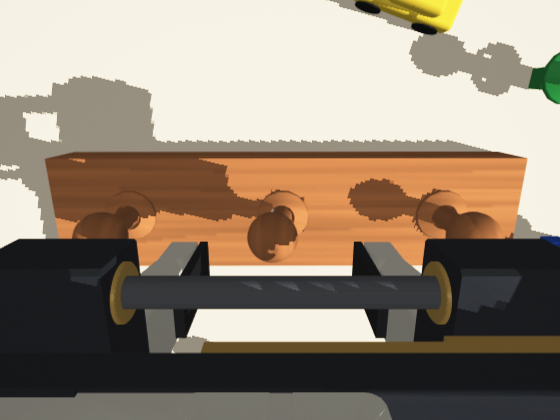

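The middle ball is at (273,238), between the fingers and leaning slightly. I'll descend and close gently.

```bash
python3 -m crank '[{"slide":[-0.003,0.004,0.04],"turn":[0,0,0],"fingers":0.59},{"slide":[-0.003,0.004,0.08],"turn":[0,0,0],"fingers":0.59},{"slide":[-0.003,0.004,0.116],"turn":[0,0,0],"fingers":0.59},{"slide":[-0.003,0.004,0.118],"turn":[0,0,0],"fingers":0.59},{"slide":[-0.003,0.004,0.118],"turn":[0,0,0],"fingers":0.59}]' ; python3 -m crank '[{"slide":[0,0,0.002],"turn":[0,0,0],"fingers":-1},{"slide":[0,0,0.002],"turn":[0,0,0],"fingers":-1},{"slide":[0,0,0.002],"turn":[0,0,0],"fingers":-1},{"slide":[0,0,0.002],"turn":[0,0,0],"fingers":-1},{"slide":[0,0,0.002],"turn":[0,0,0],"fingers":-1}]' 15
```

```text
t: 15.4
eef_pos: [0.5274, 0.0682, 0.0616]
ee_rot: [-3.141, -0.002, -2.875]
force: [1.0, -0.3, 0.4]
width: 0.0696
t: 15.82
eef_pos: [0.5285, 0.0677, 0.0619]
ee_rot: [3.141, 0.001, -2.877]
force: [-0.2, 0.3, 0.2]
width: 0.0422
```

```bash
python3 -m crank '[{"slide":[0,0,0],"turn":[0,0,0],"fingers":-1},{"slide":[0,0,0],"turn":[0,0,0],"fingers":-1},{"slide":[0,0,0],"turn":[0,0,0],"fingers":-1},{"slide":[0,0,0],"turn":[0,0,0],"fingers":-1}]' 15
```

```text
t: 16.15
eef_pos: [0.5282, 0.0675, 0.0613]
ee_rot: [3.142, 0.0, -2.877]
force: [0.6, -0.0, -1.1]
width: 0.0289
```

```bash
python3 -m crank '[{"slide":[0,0,0],"turn":[0,0,0],"fingers":-1},{"slide":[0,0,-0.01],"turn":[0,0,0],"fingers":-1},{"slide":[0,0,-0.02],"turn":[0,0,0],"fingers":-1},{"slide":[0,0,-0.03],"turn":[0,0,0],"fingers":-1}]' 15;python3 -m crank '[{"slide":[0,0,-0.02],"turn":[0,0,0],"fingers":-1},{"slide":[0,0,-0.04],"turn":[0,0,0],"fingers":-1},{"slide":[0,0,-0.06],"turn":[0,0,0],"fingers":-1},{"slide":[0,0,-0.09],"turn":[0,0,0],"fingers":-1},{"slide":[0,0,-0.12],"turn":[0,0,0],"fingers":-1}]'
```

```text
t: 16.48
eef_pos: [0.5282, 0.0675, 0.0768]
ee_rot: [-3.142, -0.0, -2.877]
force: [-0.3, -0.1, -0.2]
width: 0.029
t: 16.9
eef_pos: [0.5281, 0.0675, 0.1377]
ee_rot: [3.142, 0.0, -2.877]
force: [0.2, 1.0, -0.9]
width: 0.0289
```

```bash
python3 -m crank '[{"slide":[0,0,-0.06],"turn":[0,0,0],"fingers":-1},{"slide":[0,0,-0.12],"turn":[0,0,0],"fingers":-1},{"slide":[0,0,-0.16],"turn":[0,0,0],"fingers":-1},{"slide":[0,0,-0.16],"turn":[0,0,0],"fingers":-1}]';python3 -c "
from h import *
to(.528,.0677,.062)
for n in ['side','scene','wrist']:
  f=grab_frame(n);cv2.imwrite('pics/%s8.png'%n,f[:,:,::-1])
"
```

```text
t: 17.23
eef_pos: [0.5305, 0.0682, 0.2223]
ee_rot: [3.141, 0.009, -2.876]
force: [1.2, 0.7, 0.2]
width: 0.0286
t 17.23 at [0.5305 0.0682 0.2223] rot [ 3.1412  0.0088 -2.8761] w 0.0286 F [1.2403 0.7491 0.1816] slide [0.008  0.0003 0.3206]
```

View pics/scene8.png

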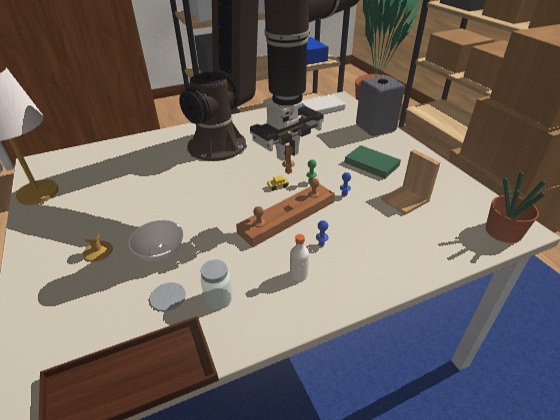

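View pics/side8.png

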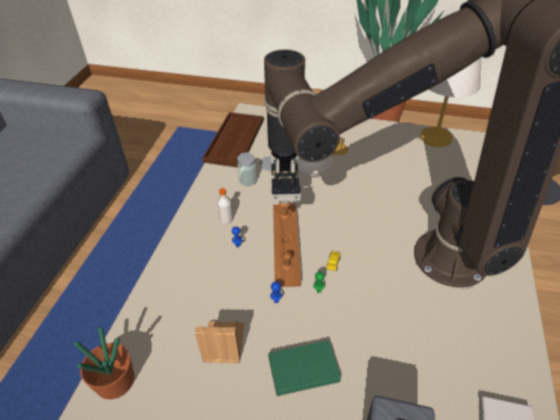

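View pics/wrist8.png

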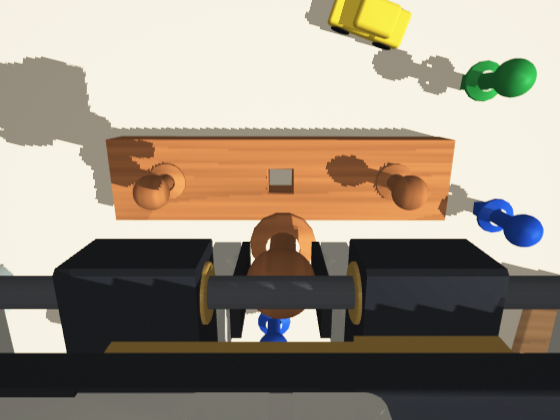

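The peg is out and upright in the grip: the wrist view shows the empty mortise at (281,180). Next I'll refine the bowl's position.

```bash
python3 -c "
import cv2
b=cv2.imread('pics/side0.png')
cv2.imwrite('pics/z4.png',cv2.resize(b[130:190,270:350],(800,600),interpolation=cv2.INTER_CUBIC))"
```

```text
(no output)
```

View pics/z4.png

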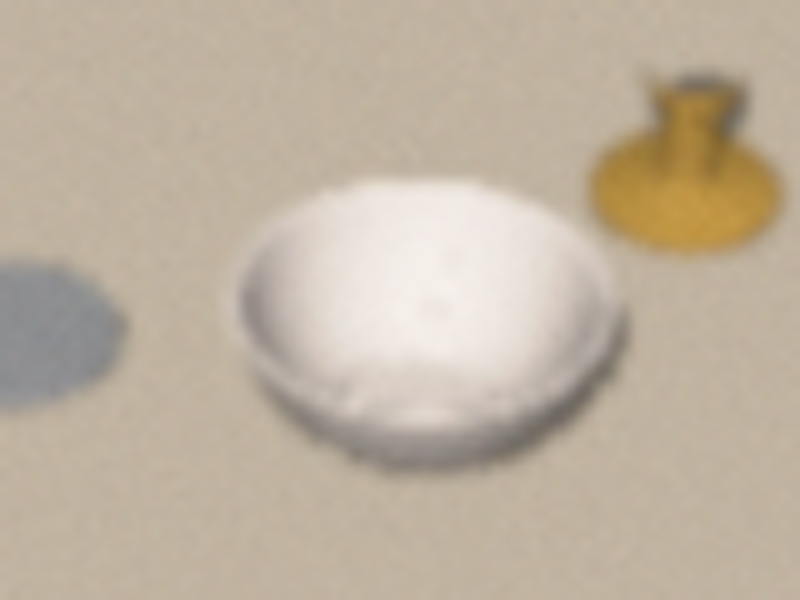

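```bash
python3 -c "
from h import *
from scipy.optimize import least_squares
def proj(n,X):
    c=get_calibration(n);P=np.linalg.inv(c['pose']);x=(P[:3,:3]@X.T).T+P[:3,3]
    x=x*[1,-1,-1];u=(c['K']@x.T).T;return u[:,:2]/u[:,2:]
a=np.linspace(0,6.283,90)
def ext(n,x,y):
    u=proj(n,np.c_[x+.075*np.cos(a),y+.075*np.sin(a),0*a+.06]);return np.r_[u.min(0),u.max(0)]
s=np.array([188/3.2+70,66/3.2+200,363/3.2+70,183/3.2+200])-.5
d=np.array([293.2,147.8,332.2,172.5])-.5
for w in (0,1,2):
  f=lambda p:np.r_[(ext('scene',*p)-s)*(w!=1),(ext('side',*p)-d)*(w!=0)]
  r=least_squares(f,[.52,-.325]);print(r.x,r.fun)
to(*r.x,.222)
"
```

```text
[ 0.5201 -0.3291] [-0.408  -0.3122  0.415   0.1928 -0.     -0.     -0.     -0.    ]
[ 0.5177 -0.3249] [ 0.     -0.      0.     -0.     -0.2338  0.036   0.2329 -0.0531]
[ 0.519  -0.3285] [-0.2221 -0.597   0.5471 -0.1591 -0.3598 -0.5449  0.0467 -0.7084]
t 17.38 at [0.5278 0.0676 0.2167] rot [ 3.141   0.0008 -2.877 ] w 0.029 F [ 0.1592  0.1237 -0.582 ] slide [ 0.2242 -0.7599 -0.0112]
```

```bash
for i in 1; do python3 -m crank '[{"slide":[0.02,-0.06,0],"turn":[0,0,0],"fingers":-1},{"slide":[0.04,-0.13,0],"turn":[0,0,0],"fingers":-1},{"slide":[0.06,-0.2,0],"turn":[0,0,0],"fingers":-1},{"slide":[0.08,-0.27,0],"turn":[0,0,0],"fingers":-1},{"slide":[0.1,-0.34,0],"turn":[0,0,0],"fingers":-1}]'; done; python3 -m crank '[{"slide":[0.02,-0.07,0],"turn":[0,0,0],"fingers":-1},{"slide":[0.04,-0.14,0],"turn":[0,0,0],"fingers":-1},{"slide":[0.06,-0.21,0],"turn":[0,0,0],"fingers":-1},{"slide":[0.08,-0.28,0],"turn":[0,0,0],"fingers":-1},{"slide":[0.1,-0.34,0],"turn":[0,0,0],"fingers":-1}]';python3 -c "
from h import *
to(.519,-.327,.21)"
```

```text
t: 17.8
eef_pos: [0.5233, -0.1111, 0.2153]
ee_rot: [3.141, -0.002, -2.876]
force: [0.5, -0.9, -1.1]
width: 0.0289
t: 18.22
eef_pos: [0.5197, -0.2888, 0.2149]
ee_rot: [3.141, -0.002, -2.877]
force: [1.0, -0.1, -0.2]
width: 0.029
t 18.22 at [ 0.5197 -0.2888  0.2149] rot [ 3.1405 -0.0021 -2.8772] w 0.029 F [ 1.0398 -0.1184 -0.1809] slide [ 0.0212 -0.0735  0.0098]
```

```bash
python3 -m crank '[{"slide":[0.015,-0.05,0],"turn":[0,0,0],"fingers":-1},{"slide":[0.021,-0.073,0],"turn":[0,0,0],"fingers":-1},{"slide":[0.021,-0.073,0],"turn":[0,0,0],"fingers":-1},{"slide":[0.021,-0.073,0],"turn":[0,0,0],"fingers":-1}]'; python3 -c "
from h import *
f=grab_frame('wrist');cv2.imwrite('pics/w9.png',f[:,:,::-1])
f=grab_frame('side');cv2.imwrite('pics/s9.png',cv2.resize(f[60:200,220:400,::-1],(720,560),interpolation=cv2.INTER_CUBIC))
to(.519,-.327,.067)"
```

```text
t: 18.55
eef_pos: [0.5193, -0.3248, 0.2149]
ee_rot: [3.14, -0.002, -2.878]
force: [-0.3, 0.1, 0.1]
width: 0.0287
t 18.65 at [ 0.5199 -0.3238  0.2157] rot [ 3.1409 -0.0007 -2.8764] w 0.0292 F [-0.2482  0.429   0.2797] slide [ 0.0031 -0.0059  0.2975]
```

View pics/w9.png

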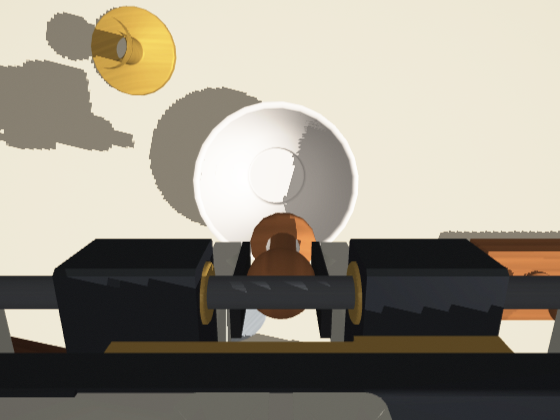

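View pics/s9.png

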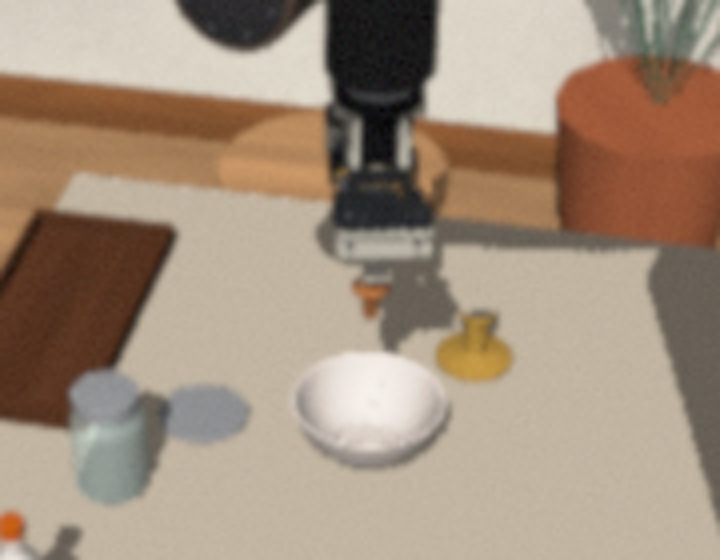

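The wrist view shows the bowl rim spanning columns 194–358, with its inner floor ring at (277,175). I'll check that by ray.

```bash
python3 -c "
from h import *
print(plane('wrist',(277,175),.007),plane('wrist',(276,181),.06))
r=[plane('wrist',p,.06) for p in [(194,182),(358,182),(279,102)]];print(r)
to(.517,-.328,.069)"
```

```text
[ 0.5205 -0.3262  0.007 ] [ 0.5158 -0.3279  0.06  ]
[array([ 0.5358, -0.3987,  0.06  ]), array([ 0.4976, -0.2567,  0.06  ]), array([ 0.4493, -0.343 ,  0.06  ])]
t 18.65 at [ 0.5199 -0.3238  0.2157] rot [ 3.1409 -0.0007 -2.8764] w 0.0292 F [-0.2482  0.429   0.2797] slide [ 0.0075 -0.0067  0.2935]
```

```bash
python3 -m crank '[{"slide":[0.003,-0.006,0.06],"turn":[0,0,0],"fingers":-1},{"slide":[0.003,-0.006,0.12],"turn":[0,0,0],"fingers":-1},{"slide":[0.003,-0.006,0.18],"turn":[0,0,0],"fingers":-1},{"slide":[0.003,-0.006,0.23],"turn":[0,0,0],"fingers":-1},{"slide":[0.003,-0.006,0.26],"turn":[0,0,0],"fingers":-1}]'; python3 -m crank '[{"slide":[0,0,0.01],"turn":[0,0,0],"fingers":-1},{"slide":[0,0,0.02],"turn":[0,0,0],"fingers":-1},{"slide":[0,0,0.03],"turn":[0,0,0],"fingers":-1},{"slide":[0,0,0.03],"turn":[0,0,0],"fingers":-1},{"slide":[0,0,0.03],"turn":[0,0,0],"fingers":-1}]'; python3 -c "
from h import *
to(.519,-.327,.066)"
```

```text
t: 19.07
eef_pos: [0.5181, -0.326, 0.0834]
ee_rot: [3.139, -0.002, -2.876]
force: [-0.6, 0.4, -0.3]
width: 0.029
t: 19.48
eef_pos: [0.52, -0.328, 0.0721]
ee_rot: [-3.141, 0.001, -2.876]
force: [0.3, -0.1, 0.3]
width: 0.0291
t 19.48 at [ 0.52   -0.328   0.0721] rot [-3.1408  0.0011 -2.8763] w 0.0291 F [ 0.311  -0.148   0.3419] slide [0.0014 0.0024 0.0122]
```

```bash
python3 -m crank '[{"slide":[0,0,0.004],"turn":[0,0,0],"fingers":-1},{"slide":[0,0,0.008],"turn":[0,0,0],"fingers":-1},{"slide":[0,0,0.011],"turn":[0,0,0],"fingers":-1},{"slide":[0,0,0.011],"turn":[0,0,0],"fingers":-1},{"slide":[0,0,0.011],"turn":[0,0,0],"fingers":-1}]'; python3 -c "
from h import *
f=grab_frame('side');cv2.imwrite('pics/s10.png',cv2.resize(f[100:200,240:380,::-1],(784,560),interpolation=cv2.INTER_CUBIC))
f=grab_frame('scene');cv2.imwrite('pics/c10.png',cv2.resize(f[180:280,90:230,::-1],(784,560),interpolation=cv2.INTER_CUBIC))"
```

```text
t: 19.9
eef_pos: [0.5193, -0.3281, 0.0657]
ee_rot: [3.142, -0.0, -2.877]
force: [-0.4, 0.6, -0.1]
width: 0.0288
```

View pics/c10.png

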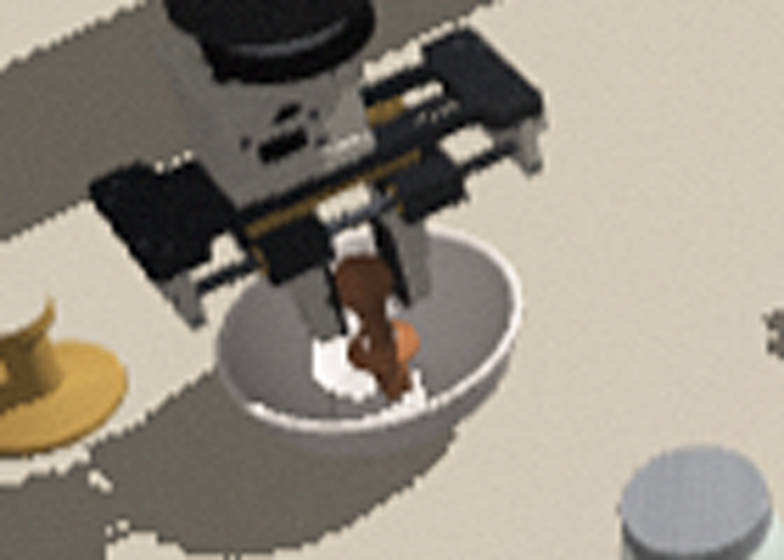

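View pics/s10.png

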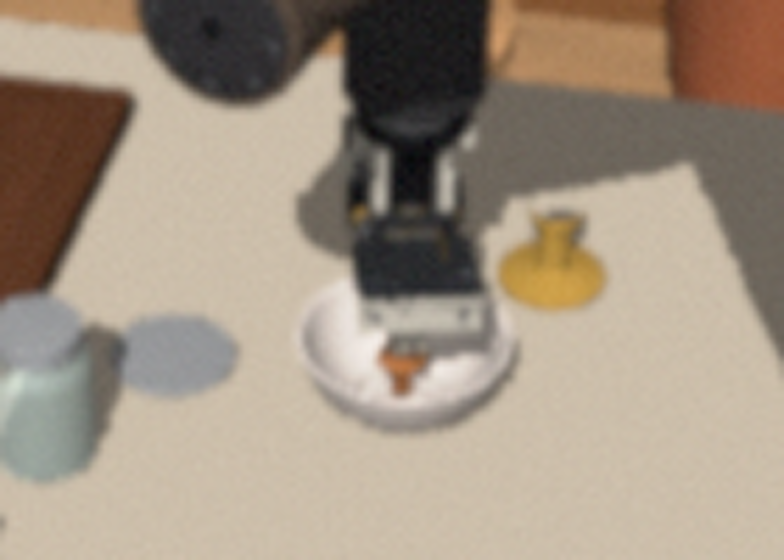

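The tenon is inside the bowl in both views. I'll lower until it touches lightly, then release.

```bash
python3 -m crank '[{"slide":[0,0,0.002],"turn":[0,0,0],"fingers":-1},{"slide":[0,0,0.004],"turn":[0,0,0],"fingers":-1},{"slide":[0,0,0.004],"turn":[0,0,0],"fingers":-1}]'; python3 -m crank '[{"slide":[0,0,0.001],"turn":[0,0,0],"fingers":-1},{"slide":[0,0,0.002],"turn":[0,0,0],"fingers":-1},{"slide":[0,0,0.002],"turn":[0,0,0],"fingers":-1}]'
```

```text
t: 20.25
eef_pos: [0.5193, -0.328, 0.0635]
ee_rot: [3.141, -0.0, -2.877]
force: [0.1, 0.6, -0.5]
width: 0.0289
t: 20.5
eef_pos: [0.5193, -0.328, 0.0626]
ee_rot: [3.142, -0.0, -2.877]
force: [-0.6, 0.1, -0.7]
width: 0.029
```

```bash
python3 -m crank '[{"slide":[0,0,0],"turn":[0,0,0],"fingers":0.2},{"slide":[0,0,0],"turn":[0,0,0],"fingers":0.2},{"slide":[0,0,0],"turn":[0,0,0],"fingers":0.2},{"slide":[0,0,0],"turn":[0,0,0],"fingers":0.2},{"slide":[0,0,0],"turn":[0,0,0],"fingers":0.2}]'; python3 -c "
from h import *
f=grab_frame('wrist');cv2.imwrite('pics/w11.png',f[:,:,::-1])
f=grab_frame('scene');cv2.imwrite('pics/c11.png',cv2.resize(f[180:280,90:230,::-1],(784,560),interpolation=cv2.INTER_CUBIC))"
```

```text
t: 20.92
eef_pos: [0.5194, -0.328, 0.0628]
ee_rot: [-3.142, 0.0, -2.877]
force: [-0.5, 0.2, -1.4]
width: 0.0514
```

View pics/c11.png

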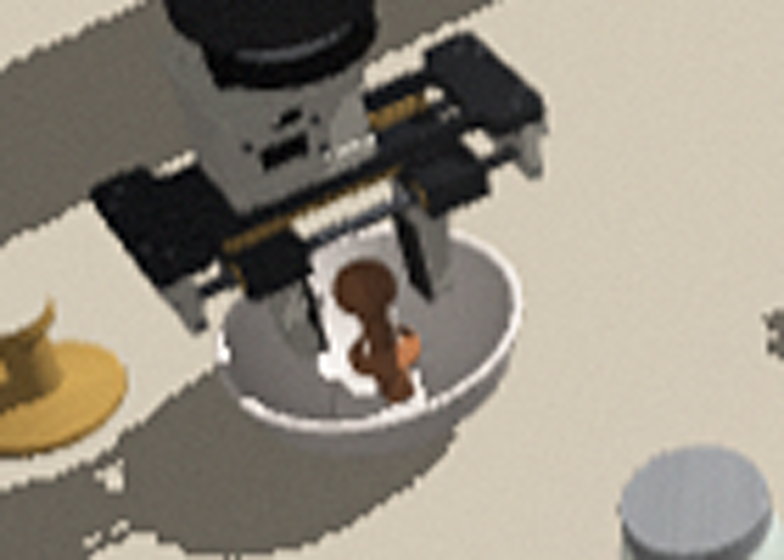

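View pics/w11.png

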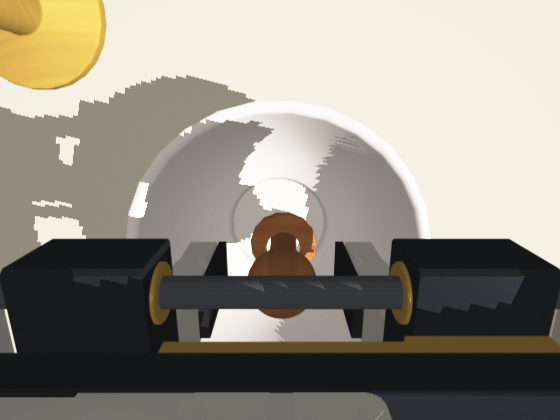

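The peg is released and standing on the bowl floor, clear of both fingers. I'll rise straight up.

```bash
python3 -m crank '[{"slide":[0,0,-0.01],"turn":[0,0,0],"fingers":0.2},{"slide":[0,0,-0.03],"turn":[0,0,0],"fingers":0.2},{"slide":[0,0,-0.07],"turn":[0,0,0],"fingers":0.2},{"slide":[0,0,-0.14],"turn":[0,0,0],"fingers":0.2},{"slide":[0,0,-0.22],"turn":[0,0,0],"fingers":0.2}]';python3 -m crank '[{"slide":[0,0,-0.08],"turn":[0,0,0],"fingers":0.2},{"slide":[0,0,-0.15],"turn":[0,0,0],"fingers":0.2},{"slide":[0,0,-0.15],"turn":[0,0,0],"fingers":0.2},{"slide":[0,0,-0.15],"turn":[0,0,0],"fingers":0.2},{"slide":[0,0,-0.15],"turn":[0,0,0],"fingers":0.2}]'; python3 -m crank '[{"slide":[0,0,0],"turn":[0,0,0],"fingers":0.2},{"slide":[0,0,0],"turn":[0,0,0],"fingers":0.2},{"slide":[0,0,0],"turn":[0,0,0],"fingers":0.2},{"slide":[0,0,0],"turn":[0,0,0],"fingers":0.2},{"slide":[0,0,0],"turn":[0,0,0],"fingers":0.2}]'; python3 -c "
from h import *
f=grab_frame('side');cv2.imwrite('pics/s12.png',f[:,:,::-1])
f=grab_frame('scene');cv2.imwrite('pics/c12.png',f[:,:,::-1])
cv2.imwrite('pics/c12z.png',cv2.resize(f[180:280,90:230,::-1],(784,560),interpolation=cv2.INTER_CUBIC))"
```

```text
t: 21.43
eef_pos: [0.5181, -0.3276, 0.1731]
ee_rot: [3.14, -0.003, -2.877]
force: [0.7, -0.4, -0.5]
width: 0.0525
t: 21.85
eef_pos: [0.5191, -0.3278, 0.2485]
ee_rot: [-3.141, 0.001, -2.877]
force: [0.4, -0.2, -1.4]
width: 0.0523
t: 22.27
eef_pos: [0.5192, -0.328, 0.2471]
ee_rot: [3.141, -0.001, -2.877]
force: [-0.6, 0.6, 0.1]
width: 0.053
```

View pics/c12z.png

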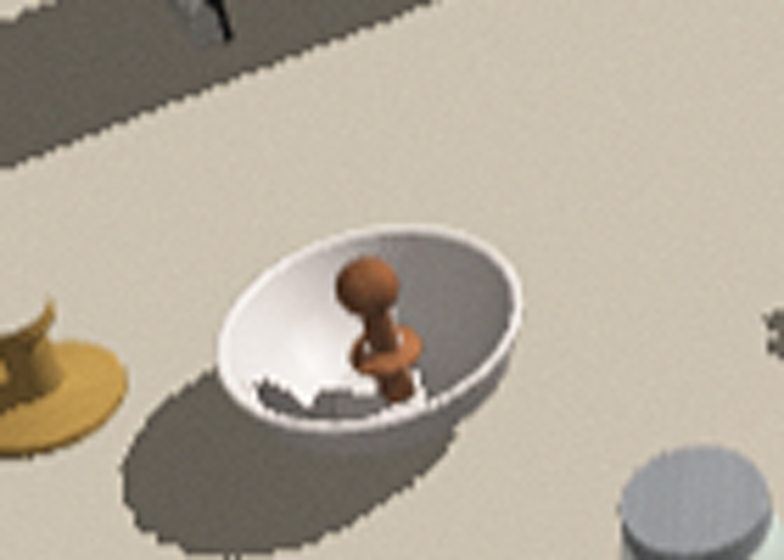

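View pics/c12.png

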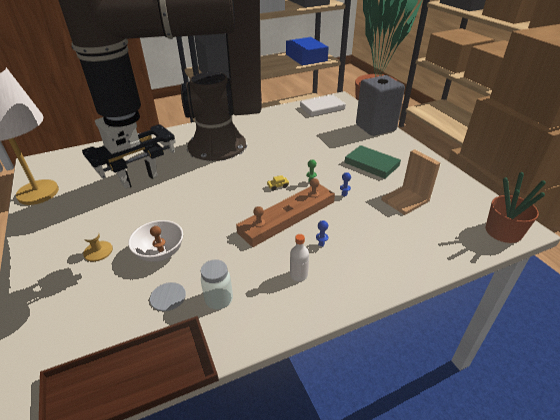

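View pics/s12.png

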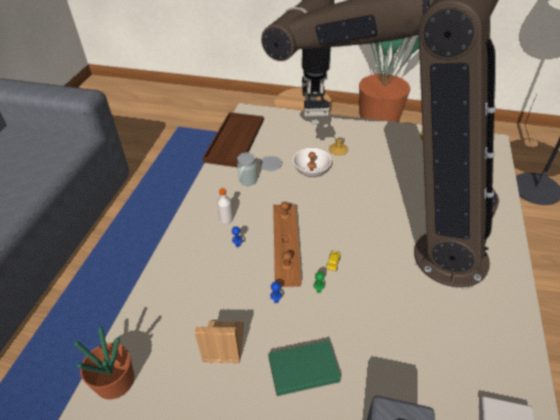

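The peg stands steady in the bowl at scene pixel (157,240). The left and right pegs are in place and nothing else has moved, so I'm handing in.

```bash
python3 -c "
from station import *
print(job_done(),get_state()['t'])"
```

```text
the job is handed in; nothing more can be done
the job is handed in; nothing more can be done
```

The slack peg was the middle one. I pulled it out, lowered it to the floor of the stoneware bowl, let go, and handed the job in at about 22 s.

- **Right peg:** sound. It had about 2 mm of total play, then stiffened at about 4 N/mm. The most I pushed it sideways was about 6 N, below the 11 N that would harm the joint.
- **Left peg:** sound. It had about 2 mm of play, and the most I pushed it was about 4 N.
- **Middle peg:** slack. Its head swung about 10 mm each way, a little more than the 8 mm expected, with almost no force until the end stops.

The last scene and side pictures show the peg standing upright in the bowl. It was in the same place about 1.3 s after I let go. Both sound pegs are still in the rail, and nothing else appears to have moved. The gripper is clear above the bowl, touching nothing.

One check disagreed slightly: the camera views differed by a few millimetres on the bowl's centre. I aimed between them, and the peg still landed inside the bowl.

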